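# Roll the capsule jar onto the green band

### The arm

A 6-joint arm with a two-finger parallel gripper is mounted at the origin on the work surface. World frame = base frame: x ahead of the robot, y to its left, z up, the work surface at z = 0. Lengths are in m, angles in degrees, forces in N, time in s.
With the tool pointing down it reaches from about 0.325 to 0.775 m from the base axis. Payload 5.5 kg.
Tool frame: the origin (TCP) lies on the centre line of the jaws, within the pads' length; the fingertips stand r.tips_ahead ahead of it and the grasp point (between the pads) lies 11 mm behind it (r.tips_ahead is the distance from the TCP to the fingertips, in m); z points along the fingers, y is the line along which they close (so a half turn about z gives the same grasp; the last joint's range is limited). The gripper opens to 88 mm and grips with 3 to 60 N. Pads are 20 mm wide; open, the fingers measure 115 mm over their backs; the gripper's body (75 mm by 178 mm) begins 61 mm behind the grasp point.
Start: joints at [71.293, 5.22, 70.514, -0, 104.267, -3.249], TCP at [0.16, 0.578, 0.231] pointing down, gripper open.
Joint ranges: [-164.24, 164.24], [-49.07, 125.15], [9.68, 141.18], [-86.29, 266.29], [3.28, 154.24], [-151.56, 151.56]. Speed limits (degrees/s): [147.25, 147.25, 172.46, 180, 180, 180].

### API

Orientations are given as [roll, pitch, yaw] about the fixed x, y, z axes, in that order (R = Rz(yaw) Ry(pitch) Rx(roll)).
In Python, from plant import status, optics, order, r gives the robot as it stands.
- The arm moves only by the tool jog_arm, never from a script. Its argument "increments" is a list of rows, each an object with "linear": the shift along the tool's x, y, z in mm, a list of three; "turn": the turn, a rotation vector about the tool's x, y, z in rad, a list of three; "jaw": the closure in counts, from 0 (fully open) to 255 (shut). In form: [{"linear": [x, y, z], "turn": [rx, ry, rz], "jaw": jaw}, ...]. A call has 1 to 12 rows; each row is the pose to reach, as a shift and turn from the pose commanded when the call began, along the tool's axes at that moment; what a row does not reach only later rows make up. A row lasts 1/8 s, in which the tool goes at most 62.5 mm and 10.7 degrees, less where a joint would pass 70% of its speed; a pose out of reach is approached as far as the arm can. A call with a gripper value outside its range is refused whole. The fingers move at their own pace and stop on an object; "grip_force" is the grip in N (left out, the last holds). Time passes only in rows, so rows that repeat a pose let the fingers close. It gives the time, the measured TCP pose, the force, the opening and the grip force at its end, in the units of the state.
- status.sense(): the state, without advancing time (a new reading comes with each control period).
- optics.capture(name): name is "side" or "top"; returns a dict with "frame" (400x640x3 uint8, blue, green, red), "fx", "fy", "cx", "cy" (pixels), "rvec" (rotation vector, rad) and "tvec" (3), from world to camera coordinates, as OpenCV has them. Camera axes: x right, y down, z forward; pixel columns grow to the right and rows downward; lengths in m; the calibration is good to about 2 mm. A picture is of the moment at which its call begins. There is no depth.
- order.hand_in(): hands the job in; it is judged then, once.
The state is a dict: "time": time; "q": joint angles; "joint_vel": joint speeds; "joint_torque": joint torques, N m; "position": TCP position; "ee_rot": TCP orientation; "ft_force": force on the tool from outside, world axes, zero at the start; "torque": the same for the moment, N m; "finger_gap": finger opening in m; "grip_force": force on a finger pad.
Only numpy, scipy, OpenCV 4.12 (cv2) and the standard library are available. Lean on these libraries where they do the work, as an engineer would, in place of code of your own. Each camera call takes 0.05 s, during which the arm holds its last target. There are 200 camera calls.

### The job

The filled capsule jar lies on its side on the black mat and its lid is only lightly pushed on, so it must not be picked up. Roll it along the mat with your fingertips on its top, in as many strokes as you like, until it lies centred over the green band and straight along it, and leave it there at rest. Do not lift or grasp it, do not push it low on its side, and leave the tape, scissors and amber bottle where they are.

Things in the scene. Friction and masses are not known exactly. Their poses are not given: they have to be found in the camera images.
- jar: white jar, red label and lid, lying, free to roll: cylinder 74 mm across, 100 mm long (lid, 66 mm across, adds 18 mm at its +x end). 0.14 to 0.28 kg. Origin on its axis, mid-way along the 100 mm, 37 mm above the mat; its top is 78 mm above the work surface. x: along the axis, to the lid; y, z turn with it; z is up at the start (yellow strip). A fingertip fixed to its top moves twice as far as it
- mat: black flat mat fixed to the sill, 200 (x) by 360 (y) by 4 mm thick; origin at the centre of its underside. Its y axis is the rolling direction: the jar lies along the mat's x within 0.08 rad at the start. Friction of jar on mat about 0.5 to 0.7. No cradle or stops: the jar stays when let go at rest, and rolling resistance stops it if slow (it coasts about 15 mm from 0.1 m/s)
- green_band: green band painted across the mat, 190 mm along its x by 30 mm along its y, flat (nothing to bump against). Origin at its centre, on the mat's top face, 4 mm above the work surface. It lies on one side of the jar, 65 to 115 mm from the jar's axis, the orange band on the other; which side changes.
- orange_band: orange band, the same size as the green one, at the other end of the mat; not the target
- tape: roll of black tape lying flat, 90 mm outside diameter, 19 mm high, loose, beside the mat on the far side; origin at the centre of its underside. Leave it.
- scissors: small steel scissors lying flat, about 110 mm long, 7 mm high, loose, beside the mat on the far side; origin under the pivot region. Leave it.
- bottle: amber glass bottle with white cap, upright, 44 mm diameter, 75 mm high, loose, beside the mat on the robot's side; origin at the centre of its underside. Leave it.
Not all that is in view belongs to the job. Of the things that look like the jar, the largest one is meant.

How it is judged (in metres and radians):
On the way:
1. the jar has rolled (not skidded) at least an eighth of a turn (angle between jar's own z axis and vertical above 0.8 rad), for 0.05 s.
At the end, for the whole second after the job is handed in: The jar lies at rest on its side on the mat, its axis within 12 mm of the green band's centre line and within 0.26 rad (15 deg) of its direction, not more than 35 mm off along the band, having rolled (its z axis more than 1.2 rad from upright) and not skidded there (y of jar in the frame of green_band between -0.012 and 0.012 m and x of jar in the frame of green_band between -0.035 and 0.035 m and z of jar in the frame of green_band below 0.042 m and angle between the x axis of jar and the x axis of green_band, either way round below 0.26 rad and angle between jar's own z axis and vertical above 1.2 rad and linear speed of jar below 0.005 m/s); the robot touches nothing.
It fails at once if the jar is lifted (its axis more than 10 mm above where it lies on the mat) (height (world z) of jar above 0.051 m).
It fails at once if the jar is grasped or pushed low on its side: the fingers press on it while the point between the finger pads is more than 5 mm below the jar's top (contact force between the fingers and jar above 0.3 N and height (world z) of the grasp point below 0.073 m).
It fails at once if the tape roll is knocked or shifted more than 20 mm (distance of tape from where it was at the start of the episode above 0.02 m).
It fails at once if the scissors is knocked or shifted more than 20 mm (distance of scissors from where it was at the start of the episode above 0.02 m).
It fails at once if the amber bottle is knocked or shifted more than 20 mm (distance of bottle from where it was at the start of the episode above 0.02 m).
It also fails if it takes over 61 s, if anything falls off the work surface, if the arm or the gripper's body presses on something with over 40 N, if the wrist force passes 120 N, or if a joint passes its speed limit or range.

## Working session

There is one attempt and no reset: what is moved stays moved. The work goes in short steps, Python scripts to look and compute and a tool call to move; the robot and the scene stay as the last step left them, time stands still between calls to the robot, and variables do not carry over. Pictures are saved under pics/ and viewed, at most 10 in all, crops included, and the job is handed in when it is done.

Besides the shell and the picture viewer there is one more tool, called after "Emit:" in YAML: its name, and indented under it one key for each argument. jog_arm: Moves the arm, as the interface text tells. Its arguments: {"type":"object","properties":{"increments":{"type":"array","items":{"type":"object","properties":{"linear":{"type":"array","items":{"type":"number"}},"turn":{"type":"array","items":{"type":"number"}},"jaw":{"type":"number"}}}},"grip_force":{"type":"number"}},"required":["increments"]}

```bash
mkdir -p pics
cat > h.py <<'E'
import numpy as np, cv2
from plant import status, optics, order, r
def cap(n):
    c=optics.capture(n); c['K']=np.array([[c['fx'],0,c['cx']],[0,c['fy'],c['cy']],[0,0,1.]]); c['R']=cv2.Rodrigues(np.array(c['rvec'],float))[0]; c['t']=np.array(c['tvec'],float).ravel(); return c
def ray(c,uv,z):
    d=c['R'].T@np.linalg.solve(c['K'],[uv[0],uv[1],1]); o=-c['R'].T@c['t']; return o+d*(z-o[2])/d[2]
def proj(c,p): 
    return cv2.projectPoints(np.array(p,float).reshape(-1,1,3),np.array(c['rvec'],float),c['t'],c['K'],None)[0].reshape(-1,2)
E
python3 - <<'E'
from h import *
for n in('top','side'):
    c=cap(n); cv2.imwrite(f'pics/{n}0.png',c['frame']); print(n,-c['R'].T@c['t'],c['R'][2])
s=status.sense(); print(s['position'],s['ee_rot'],s['finger_gap'],r.tips_ahead)
E
```

```text
top [ 0.45335766 -0.06850049  1.03977765] [ 0.13358605  0.03156429 -0.99053443]
side [0.31931901 0.38537761 0.62270205] [ 0.32455563 -0.57452516 -0.75138837]
[0.15985628 0.57805839 0.22964137] [-1.79902416e+02 -5.25368534e-03  1.64538559e+02] 0.08753816664739497 0.008
```

View pics/top0.png

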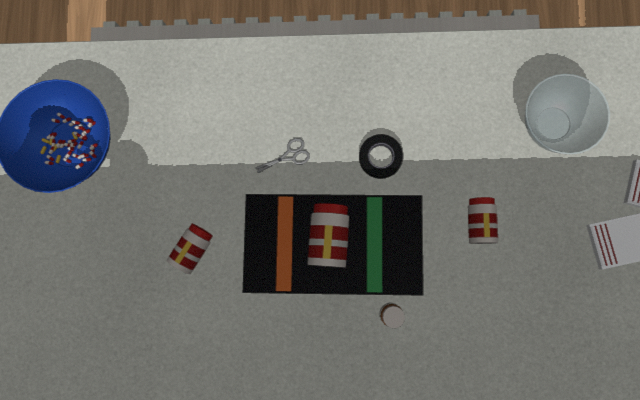

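View pics/side0.png

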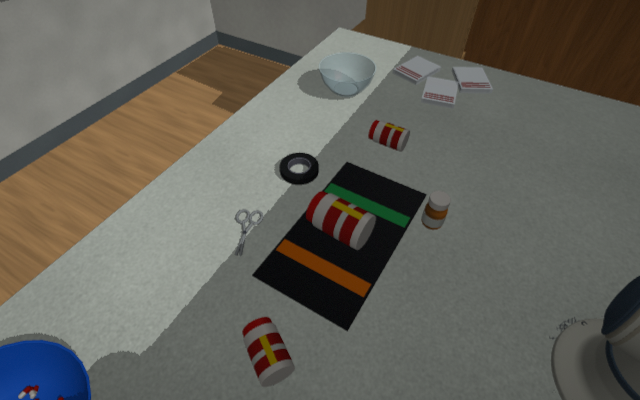

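Top view: the jar-like objects are at (190,248), (329,236) and (483,220). The one at (329,236) is the largest and lies on the mat between the orange (285,243) and green (374,230) bands, so it fits the description. I'll confirm it in a crop and measure it.

```bash
cat >> h.py <<'E'
from scipy.optimize import minimize
def band(c):
    h=cv2.cvtColor(c['frame'],cv2.COLOR_BGR2HSV); m=cv2.inRange(h,(45,90,40),(80,255,255))
    n,l,s,ce=cv2.connectedComponentsWithStats(m); i=1+np.argmax(s[1:,4]); v,u=np.nonzero(l==i)
    P=np.array([ray(c,p,.004)[:2] for p in zip(u,v)],np.float32); return cv2.minAreaRect(P)
a=np.linspace(0,2*np.pi,60)
def hull(c,x,y,th):
    pts=[]
    for s,rr in((-.05,.037),(.05,.037),(.05,.033),(.068,.033)):
        for q in a: pts.append([x+s*np.cos(th)-rr*np.cos(q)*np.sin(th),y+s*np.sin(th)+rr*np.cos(q)*np.cos(th),.041+rr*np.sin(q)])
    return proj(c,pts)
def jarmask(c,x,y,th):
    h=cv2.cvtColor(c['frame'],cv2.COLOR_BGR2HSV); b=h[...,2]
    m=((b>75)&~((h[...,0]>40)&(h[...,0]<85)&(h[...,1]>90))).astype(np.uint8)
    return m
def fit(cs,x0):
    S=4; T=[]
    for c in cs:
        P=hull(c,*x0); u0,v0=(P.min(0)-14).astype(int); u1,v1=(P.max(0)+14).astype(int)
        m=cv2.resize(jarmask(c,*x0)[v0:v1,u0:u1],None,fx=S,fy=S,interpolation=cv2.INTER_LINEAR)
        T.append((c,u0,v0,m))
    def f(p):
        e=0
        for c,u0,v0,m in T:
            k=np.zeros_like(m); H=((hull(c,*p)-[u0,v0]+.5)*S).astype(np.float32)
            cv2.fillConvexPoly(k,cv2.convexHull(H).round().astype(np.int32),1); e+=(k!=m).mean()
        return e
    sx=np.array([x0]+[np.array(x0)+d for d in np.diag([.01,.01,.1])])
    o=minimize(f,x0,method='Nelder-Mead',options=dict(initial_simplex=sx,xatol=1e-4,fatol=1e-5)); return o.x,o.fun
E
python3 - <<'E'
from h import *
c=cap('top'); d=cap('side')
for n,uv,z in(('mat',(333,244),.004),('jar',(329,236),.06),('tape',(381,156),.01),('sc',(285,157),0),('bottle',(392,316),.075),('m1',(245,195),.004),('m2',(422,195),.004),('m3',(423,295),.004),('m4',(243,293),.004)): print(n,ray(c,uv,z).round(3))
print('band',band(c),band(d))
x0=[*ray(c,(328,240),.06)[:2],0.]
for cs in([c],[d],[c,d]): print(fit(cs,x0))
x,_=fit([c,d],x0); im=[]
for k in(c,d):
    f=k['frame'].copy(); cv2.polylines(f,[cv2.convexHull(hull(k,*x).astype(np.float32)).astype(int)],1,(255,0,255),1)
    u,v=hull(k,*x).mean(0).astype(int); im.append(cv2.resize(f[v-65:v+65,u-65:u+65],(390,390),interpolation=0))
cv2.imwrite('pics/crop.png',np.hstack(im))
E
```

```text
mat [ 0.5   -0.048  0.004]
jar [ 0.513 -0.041  0.06 ]
tape [ 0.678 -0.149  0.01 ]
sc [0.682 0.049 0.   ]
bottle [ 0.364 -0.155  0.075]
m1 [0.603 0.131 0.004]
m2 [ 0.597 -0.23   0.004]
m3 [ 0.397 -0.224  0.004]
m4 [0.406 0.134 0.004]
band ((0.4992314279079437, -0.1307978332042694), (0.029859771952033043, 0.19025884568691254), 88.57424926757812) ((0.4986497163772583, -0.13108181953430176), (0.032589104026556015, 0.19082212448120117), 88.41339111328125)
(array([ 0.50673101, -0.03852314, -0.08777204]), np.float64(0.17271270396270397))
(array([ 0.56270724, -0.04497446,  0.07132151]), np.float64(0.1934314070941978))
(array([ 0.50815504, -0.0394611 , -0.06865263]), np.float64(0.4649238035865943))
```

View pics/crop.png

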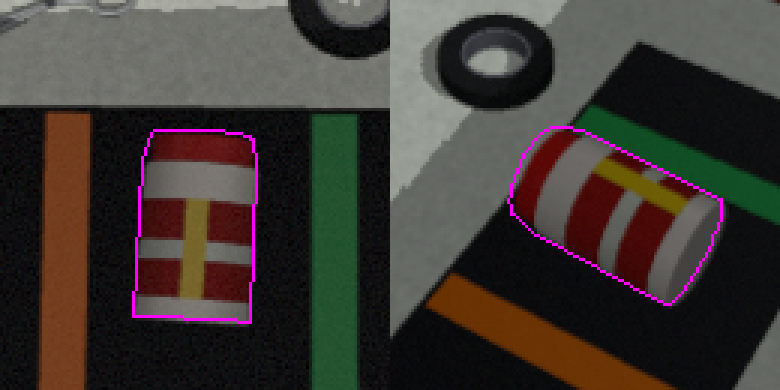

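The crop confirms it: the biggest jar is on the mat, at (329,236) in the top view, and the fitted outline matches it in both views. Jar pose is (0.508, -0.0395), yaw -0.069. Green band is at (0.499, -0.131), direction -0.025 rad, so the jar has to roll about 91 mm towards -y. Next I'll work out the approach.

```bash
cat >> h.py <<'E'
from scipy.spatial.transform import Rotation as Ro
def to(p,yaw=None):
    s=status.sense(); R=Ro.from_euler('xyz',s['ee_rot'],degrees=True)
    print('lin mm',(R.inv().apply(np.array(p)-s['position'])*1000).round(1))
    if yaw is not None: print('turn',(R.inv()*Ro.from_euler('xyz',[180,0,yaw],degrees=True)).as_rotvec().round(4))
E
python3 -c "
from h import *
to([.508,-.0305,.13],90-3.95)"
```

```text
lin mm [-497.8 -493.7  100.5]
turn [-1.00e-03  7.00e-04  1.37e+00]
```

Emit:
jog_arm:
  increments:
    - {"linear": [-41, -41, 5], "turn": [0, 0, 0.114], "jaw": 139}
    - {"linear": [-83, -82, 10], "turn": [0, 0, 0.228], "jaw": 139}
    - {"linear": [-124, -123, 15], "turn": [0, 0, 0.342], "jaw": 139}
    - {"linear": [-166, -165, 20], "turn": [0, 0, 0.457], "jaw": 139}
    - {"linear": [-207, -206, 25], "turn": [0, 0, 0.571], "jaw": 139}
    - {"linear": [-249, -247, 30], "turn": [0, 0, 0.685], "jaw": 139}
    - {"linear": [-290, -288, 35], "turn": [0, 0, 0.8], "jaw": 139}
    - {"linear": [-332, -329, 40], "turn": [0, 0, 0.913], "jaw": 139}
    - {"linear": [-373, -370, 50], "turn": [0, 0, 1.03], "jaw": 139}
    - {"linear": [-415, -411, 65], "turn": [0, 0, 1.14], "jaw": 139}
    - {"linear": [-460, -455, 80], "turn": [0, 0, 1.26], "jaw": 139}
    - {"linear": [-498, -494, 100], "turn": [0, 0, 1.37], "jaw": 139}

```text
time: 1.7
position: [0.5092, -0.0326, 0.1306]
ee_rot: [179.9, -0.0, 85.8]
ft_force: [0.5, 1.5, -1.1]
finger_gap: 0.0403
grip_force: 0.0
```

Emit:
jog_arm:
  increments:
    - {"linear": [0, 0, 0], "turn": [0, 0, 0], "jaw": 139}
    - {"linear": [0, 0, 0], "turn": [0, 0, 0], "jaw": 139}
    - {"linear": [0, 0, 0], "turn": [0, 0, 0], "jaw": 139}
    - {"linear": [0, 0, 0], "turn": [0, 0, 0], "jaw": 139}

```text
time: 2.2
position: [0.5083, -0.0294, 0.1316]
ee_rot: [179.9, -0.0, 86.2]
ft_force: [-0.8, 1.1, 0.5]
finger_gap: 0.0397
grip_force: 0.0
```

```bash
python3 -c "
from h import *
s=status.sense();print(s['ft_force'],s['finger_gap'],s['ee_rot']);to([.508,-.0305,.09],90-3.95)"
```

```text
[-0.7746598   1.13102224  0.45156078] 0.039740820784836456 [ 1.79908539e+02 -2.23304884e-03  8.61682746e+01]
lin mm [-1.1 -0.3 41.6]
turn [ 0.0016 -0.      0.0021]
```

Emit:
jog_arm:
  increments:
    - {"linear": [-2, 0, 12]}
    - {"linear": [-2, 0, 24]}
    - {"linear": [-2, 0, 36]}
    - {"linear": [-2, 0, 43]}
    - {"linear": [-2, 0, 43]}
    - {"linear": [-2, 0, 43]}
    - {"linear": [-2, 0, 43]}

```text
invalid input at $.increments[0]: expected keys linear, turn, jaw
```

Emit:
jog_arm:
  increments:
    - {"linear": [0, 0, 1]}
    - {"linear": [0, 0, 2]}
    - {"linear": [0, 0, 2]}
    - {"linear": [0, 0, 2]}

```text
invalid input at $.increments[0]: expected keys linear, turn, jaw
```

Emit:
jog_arm:
  increments:
    - {"linear": [-2, 0, 12], "turn": [0, 0, 0], "jaw": 139}
    - {"linear": [-2, 0, 24], "turn": [0, 0, 0], "jaw": 139}
    - {"linear": [-2, 0, 36], "turn": [0, 0, 0], "jaw": 139}
    - {"linear": [-2, 0, 43], "turn": [0, 0, 0], "jaw": 139}
    - {"linear": [-2, 0, 43], "turn": [0, 0, 0], "jaw": 139}
    - {"linear": [-2, 0, 43], "turn": [0, 0, 0], "jaw": 139}
    - {"linear": [-2, 0, 43], "turn": [0, 0, 0], "jaw": 139}

```text
time: 3.08
position: [0.5082, -0.0326, 0.0877]
ee_rot: [180.0, 0.0, 86.0]
ft_force: [0.1, 0.5, 0.4]
finger_gap: 0.0399
grip_force: 0.0
```

Emit:
jog_arm:
  increments:
    - {"linear": [0, 0, 1], "turn": [0, 0, 0], "jaw": 139}
    - {"linear": [0, 0, 2], "turn": [0, 0, 0], "jaw": 139}
    - {"linear": [0, 0, 2], "turn": [0, 0, 0], "jaw": 139}
    - {"linear": [0, 0, 2], "turn": [0, 0, 0], "jaw": 139}

```text
time: 3.58
position: [0.5083, -0.0326, 0.0862]
ee_rot: [180.0, 0.0, 86.0]
ft_force: [-0.9, -0.7, 5.1]
finger_gap: 0.04
grip_force: 2.4
```

Emit:
jog_arm:
  increments:
    - {"linear": [0, 0, 0.5], "turn": [0, 0, 0], "jaw": 139}
    - {"linear": [-3, 0, 0.5], "turn": [0, 0, 0], "jaw": 139}
    - {"linear": [-7, 0, 0.5], "turn": [0, 0, 0], "jaw": 139}
    - {"linear": [-12, 0, 0.5], "turn": [0, 0, 0], "jaw": 139}
    - {"linear": [-17, 0, 0.5], "turn": [0, 0, 0], "jaw": 139}
    - {"linear": [-22, 0, 0.5], "turn": [0, 0, 0], "jaw": 139}
    - {"linear": [-27, 0, 0.5], "turn": [0, 0, 0], "jaw": 139}
    - {"linear": [-30, 0, 0.5], "turn": [0, 0, 0], "jaw": 139}
    - {"linear": [-32, 0, 0.5], "turn": [0, 0, 0], "jaw": 139}
    - {"linear": [-32, 0, 0.5], "turn": [0, 0, 0], "jaw": 139}

```text
time: 4.82
position: [0.5057, -0.0647, 0.086]
ee_rot: [-180.0, 0.0, 86.0]
ft_force: [-5.0, -0.7, 6.9]
finger_gap: 0.04
grip_force: 3.8
```

Emit:
jog_arm:
  increments:
    - {"linear": [0, 0, -5], "turn": [0, 0, 0], "jaw": 139}
    - {"linear": [0, 0, -15], "turn": [0, 0, 0], "jaw": 139}
    - {"linear": [0, 0, -15], "turn": [0, 0, 0], "jaw": 139}

```text
time: 5.2
position: [0.5065, -0.0646, 0.1012]
ee_rot: [179.9, 0.0, 86.0]
ft_force: [0.2, -0.2, 0.8]
finger_gap: 0.0403
grip_force: 0.0
```

```bash
cat > look.py <<'E'
from h import *
import sys
c=cap('top'); d=cap('side'); s=status.sense(); x0=[.507,float(sys.argv[1]),-.06]
f=[fit([k],x0) for k in(c,d)]+[fit([c,d],x0)]
for x,e in f: print(x.round(4),round(e,3))
print(s['position'],s['time'])
im=[]
for k in(c,d):
    g=k['frame'].copy(); cv2.polylines(g,[cv2.convexHull(hull(k,*f[2][0]).astype(np.float32)).astype(int)],1,(255,0,255),1)
    u,v=hull(k,*x0).mean(0).astype(int); im.append(cv2.resize(g[v-65:v+65,u-65:u+65],(390,390),interpolation=0))
cv2.imwrite('pics/'+sys.argv[2],np.hstack(im))
E
python3 look.py -.057 s1.png
```

```text
[ 0.5238 -0.0621 -0.116 ] 0.395
[ 0.5231 -0.0595 -0.1336] 0.155
[ 0.5245 -0.0607 -0.1148] 0.552
[ 0.5060231  -0.06445346  0.10018537] 5.3
```

View pics/s1.png

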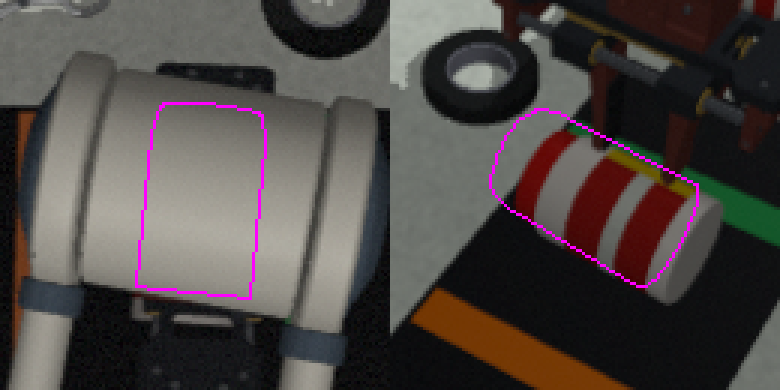

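The arm hides the jar in the top view. In the side view the jar (about (620,215) in the crop) has rolled towards the green band, its yellow strip has turned forward, and it is still straight. The outline fit is spoiled by the gripper, so I'll rely on the rolling kinematics (jar y about -0.0555) for the next strokes.

Emit:
jog_arm:
  increments:
    - {"linear": [9, 0, 0], "turn": [0, 0, 0], "jaw": 139}
    - {"linear": [17, 0, 5], "turn": [0, 0, 0], "jaw": 139}
    - {"linear": [17, 0, 11], "turn": [0, 0, 0], "jaw": 139}
    - {"linear": [17, 0, 14], "turn": [0, 0, 0], "jaw": 139}
    - {"linear": [17, 0, 15], "turn": [0, 0, 0], "jaw": 139}
    - {"linear": [17, 0, 15], "turn": [0, 0, 0], "jaw": 139}

```text
time: 6.05
position: [0.5069, -0.0477, 0.0861]
ee_rot: [-180.0, 0.0, 86.0]
ft_force: [-3.2, 0.3, 5.8]
finger_gap: 0.0399
grip_force: 3.3
```

Emit:
jog_arm:
  increments:
    - {"linear": [-3, 0, 0], "turn": [0, 0, 0], "jaw": 139}
    - {"linear": [-7, 0, 0], "turn": [0, 0, 0], "jaw": 139}
    - {"linear": [-12, 0, 0], "turn": [0, 0, 0], "jaw": 139}
    - {"linear": [-17, 0, 0], "turn": [0, 0, 0], "jaw": 139}
    - {"linear": [-22, 0, 0], "turn": [0, 0, 0], "jaw": 139}
    - {"linear": [-27, 0, 0], "turn": [0, 0, 0], "jaw": 139}
    - {"linear": [-31, 0, 0], "turn": [0, 0, 0], "jaw": 139}
    - {"linear": [-33, 0, 0], "turn": [0, 0, 0], "jaw": 139}
    - {"linear": [-34, 0, 0], "turn": [0, 0, 0], "jaw": 139}
    - {"linear": [-34, 0, 0], "turn": [0, 0, 0], "jaw": 139}

```text
time: 7.3
position: [0.5042, -0.0818, 0.0861]
ee_rot: [-179.9, 0.0, 86.0]
ft_force: [-5.6, 0.6, 7.4]
finger_gap: 0.0398
grip_force: 3.6
```

Emit:
jog_arm:
  increments:
    - {"linear": [0, 0, -5], "turn": [0, 0, 0], "jaw": 139}
    - {"linear": [0, 0, -30], "turn": [0, 0, 0], "jaw": 139}
    - {"linear": [60, 0, -70], "turn": [0, 0, 0], "jaw": 139}
    - {"linear": [110, 0, -70], "turn": [0, 0, 0], "jaw": 139}
    - {"linear": [170, 0, -70], "turn": [0, 0, 0], "jaw": 139}
    - {"linear": [230, 0, -70], "turn": [0, 0, 0], "jaw": 139}
    - {"linear": [230, 0, -70], "turn": [0, 0, 0], "jaw": 139}
    - {"linear": [230, 0, -70], "turn": [0, 0, 0], "jaw": 139}

```text
time: 8.3
position: [0.5205, 0.1477, 0.1548]
ee_rot: [-180.0, 0.0, 86.1]
ft_force: [0.4, 0.5, -0.5]
finger_gap: 0.04
grip_force: 0.0
```

```bash
python3 look.py -.072 s2.png
```

```text
[ 0.5043 -0.0722 -0.0713] 0.137
[ 0.5067 -0.0756 -0.1319] 0.142
[ 0.5049 -0.0727 -0.0813] 0.286
[0.52071441 0.14673364 0.15505402] 8.4
```

View pics/s2.png

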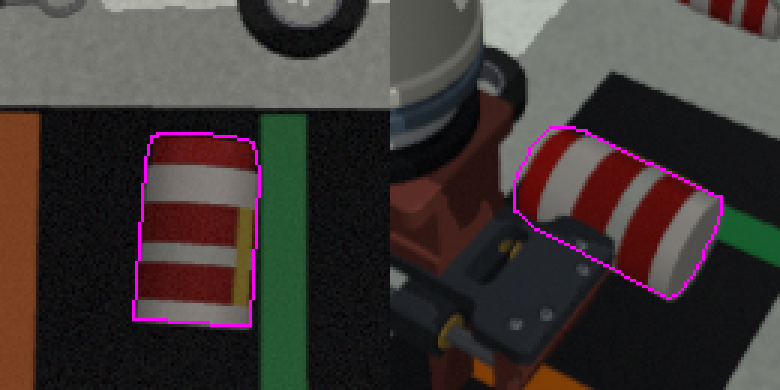

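Top view: the jar at (197,230) in the crop is short of the green band and straight, and the fit is good at (0.5045, -0.0723), yaw about -0.07. That agrees with the kinematics. Remaining roll is about 58 mm: three strokes of 17 mm, then a look.

Emit:
jog_arm:
  increments:
    - {"linear": [-50, 0, 0], "turn": [0, 0, 0], "jaw": 139}
    - {"linear": [-105, 0, 0], "turn": [0, 0, 0], "jaw": 139}
    - {"linear": [-160, 0, 0], "turn": [0, 0, 0], "jaw": 139}
    - {"linear": [-200, 0, 15], "turn": [0, 0, 0], "jaw": 139}
    - {"linear": [-212, 0, 35], "turn": [0, 0, 0], "jaw": 139}
    - {"linear": [-212, 0, 55], "turn": [0, 0, 0], "jaw": 139}
    - {"linear": [-212, 0, 65], "turn": [0, 0, 0], "jaw": 139}
    - {"linear": [-212, 0, 69], "turn": [0, 0, 0], "jaw": 139}
    - {"linear": [-212, 0, 70], "turn": [0, 0, 0], "jaw": 139}
    - {"linear": [-212, 0, 70], "turn": [0, 0, 0], "jaw": 139}

```text
time: 9.65
position: [0.5062, -0.0626, 0.0861]
ee_rot: [180.0, 0.0, 86.1]
ft_force: [-3.7, 0.8, 5.0]
finger_gap: 0.0399
grip_force: 2.1
```

Emit:
jog_arm:
  increments:
    - {"linear": [-3, 0, 0], "turn": [0, 0, 0], "jaw": 139}
    - {"linear": [-7, 0, 0], "turn": [0, 0, 0], "jaw": 139}
    - {"linear": [-12, 0, 0], "turn": [0, 0, 0], "jaw": 139}
    - {"linear": [-17, 0, 0], "turn": [0, 0, 0], "jaw": 139}
    - {"linear": [-22, 0, 0], "turn": [0, 0, 0], "jaw": 139}
    - {"linear": [-27, 0, 0], "turn": [0, 0, 0], "jaw": 139}
    - {"linear": [-31, 0, 0], "turn": [0, 0, 0], "jaw": 139}
    - {"linear": [-33, 0, 0], "turn": [0, 0, 0], "jaw": 139}
    - {"linear": [-34, 0, 0], "turn": [0, 0, 0], "jaw": 139}
    - {"linear": [-34, 0, 0], "turn": [0, 0, 0], "jaw": 139}

```text
time: 10.9
position: [0.5035, -0.0973, 0.0862]
ee_rot: [-180.0, 0.0, 86.1]
ft_force: [-5.6, 0.1, 7.7]
finger_gap: 0.0398
grip_force: 3.4
```

Emit:
jog_arm:
  increments:
    - {"linear": [0, 0, -5], "turn": [0, 0, 0], "jaw": 139}
    - {"linear": [0, 0, -14], "turn": [0, 0, 0], "jaw": 139}
    - {"linear": [9, 0, -14], "turn": [0, 0, 0], "jaw": 139}
    - {"linear": [17, 0, -12], "turn": [0, 0, 0], "jaw": 139}
    - {"linear": [17, 0, -6], "turn": [0, 0, 0], "jaw": 139}
    - {"linear": [17, 0, -1], "turn": [0, 0, 0], "jaw": 139}
    - {"linear": [17, 0, 0], "turn": [0, 0, 0], "jaw": 139}
    - {"linear": [17, 0, 0], "turn": [0, 0, 0], "jaw": 139}

```text
time: 11.9
position: [0.5047, -0.0807, 0.086]
ee_rot: [180.0, 0.0, 86.0]
ft_force: [-3.5, 0.1, 7.0]
finger_gap: 0.0399
grip_force: 3.5
```

Emit:
jog_arm:
  increments:
    - {"linear": [-3, 0, 0], "turn": [0, 0, 0], "jaw": 139}
    - {"linear": [-7, 0, 0], "turn": [0, 0, 0], "jaw": 139}
    - {"linear": [-12, 0, 0], "turn": [0, 0, 0], "jaw": 139}
    - {"linear": [-17, 0, 0], "turn": [0, 0, 0], "jaw": 139}
    - {"linear": [-22, 0, 0], "turn": [0, 0, 0], "jaw": 139}
    - {"linear": [-27, 0, 0], "turn": [0, 0, 0], "jaw": 139}
    - {"linear": [-31, 0, 0], "turn": [0, 0, 0], "jaw": 139}
    - {"linear": [-33, 0, 0], "turn": [0, 0, 0], "jaw": 139}
    - {"linear": [-34, 0, 0], "turn": [0, 0, 0], "jaw": 139}
    - {"linear": [-34, 0, 0], "turn": [0, 0, 0], "jaw": 139}

```text
time: 13.15
position: [0.5019, -0.1148, 0.0861]
ee_rot: [-180.0, 0.0, 86.0]
ft_force: [-3.7, 0.7, 7.9]
finger_gap: 0.0397
grip_force: 4.1
```

Emit:
jog_arm:
  increments:
    - {"linear": [0, 0, -5], "turn": [0, 0, 0], "jaw": 139}
    - {"linear": [0, 0, -14], "turn": [0, 0, 0], "jaw": 139}
    - {"linear": [9, 0, -14], "turn": [0, 0, 0], "jaw": 139}
    - {"linear": [17, 0, -12], "turn": [0, 0, 0], "jaw": 139}
    - {"linear": [17, 0, -6], "turn": [0, 0, 0], "jaw": 139}
    - {"linear": [17, 0, -1], "turn": [0, 0, 0], "jaw": 139}
    - {"linear": [17, 0, 0], "turn": [0, 0, 0], "jaw": 139}
    - {"linear": [17, 0, 0], "turn": [0, 0, 0], "jaw": 139}

```text
time: 14.15
position: [0.5035, -0.0976, 0.086]
ee_rot: [180.0, 0.0, 86.0]
ft_force: [-3.9, 1.0, 6.8]
finger_gap: 0.0399
grip_force: 3.4
```

Emit:
jog_arm:
  increments:
    - {"linear": [-3, 0, 0], "turn": [0, 0, 0], "jaw": 139}
    - {"linear": [-7, 0, 0], "turn": [0, 0, 0], "jaw": 139}
    - {"linear": [-12, 0, 0], "turn": [0, 0, 0], "jaw": 139}
    - {"linear": [-17, 0, 0], "turn": [0, 0, 0], "jaw": 139}
    - {"linear": [-22, 0, 0], "turn": [0, 0, 0], "jaw": 139}
    - {"linear": [-27, 0, 0], "turn": [0, 0, 0], "jaw": 139}
    - {"linear": [-31, 0, 0], "turn": [0, 0, 0], "jaw": 139}
    - {"linear": [-33, 0, 0], "turn": [0, 0, 0], "jaw": 139}
    - {"linear": [-34, 0, 0], "turn": [0, 0, 0], "jaw": 139}
    - {"linear": [-34, 0, 0], "turn": [0, 0, 0], "jaw": 139}

```text
time: 15.4
position: [0.5008, -0.1318, 0.0861]
ee_rot: [-180.0, 0.0, 86.0]
ft_force: [-4.9, 0.2, 8.5]
finger_gap: 0.04
grip_force: 4.1
```

Emit:
jog_arm:
  increments:
    - {"linear": [0, 0, -5], "turn": [0, 0, 0], "jaw": 139}
    - {"linear": [0, 0, -30], "turn": [0, 0, 0], "jaw": 139}
    - {"linear": [50, 0, -70], "turn": [0, 0, 0], "jaw": 139}
    - {"linear": [110, 0, -70], "turn": [0, 0, 0], "jaw": 139}
    - {"linear": [170, 0, -70], "turn": [0, 0, 0], "jaw": 139}
    - {"linear": [230, 0, -70], "turn": [0, 0, 0], "jaw": 139}
    - {"linear": [280, 0, -70], "turn": [0, 0, 0], "jaw": 139}
    - {"linear": [280, 0, -70], "turn": [0, 0, 0], "jaw": 139}
    - {"linear": [280, 0, -70], "turn": [0, 0, 0], "jaw": 139}

```text
time: 16.52
position: [0.5205, 0.1476, 0.1547]
ee_rot: [-180.0, 0.0, 86.1]
ft_force: [-0.4, -0.9, 0.6]
finger_gap: 0.0396
grip_force: 0.0
```

```bash
python3 look.py -.123 s3.png
```

```text
[ 0.4991 -0.125  -0.0707] 0.158
[ 0.5421 -0.1423 -0.3792] 0.335
[ 0.4993 -0.1252 -0.0742] 0.492
[0.52070326 0.14676502 0.15497632] 16.625
```

View pics/s3.png

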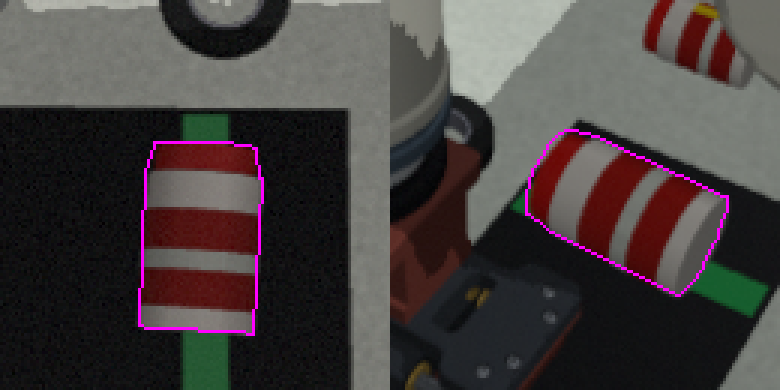

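Top crop: the jar at (200,237) is over the green band, with the band visible at (205,125) above and (206,360) below. The axis is 6 mm short of the centre line and the x and yaw are good. One short 12 mm tip stroke will centre it.

Emit:
jog_arm:
  increments:
    - {"linear": [-50, 0, 0], "turn": [0, 0, 0], "jaw": 139}
    - {"linear": [-110, 0, 0], "turn": [0, 0, 0], "jaw": 139}
    - {"linear": [-170, 0, 0], "turn": [0, 0, 0], "jaw": 139}
    - {"linear": [-225, 0, 0], "turn": [0, 0, 0], "jaw": 139}
    - {"linear": [-260, 0, 15], "turn": [0, 0, 0], "jaw": 139}
    - {"linear": [-270, 0, 35], "turn": [0, 0, 0], "jaw": 139}
    - {"linear": [-270, 0, 55], "turn": [0, 0, 0], "jaw": 139}
    - {"linear": [-270, 0, 65], "turn": [0, 0, 0], "jaw": 139}
    - {"linear": [-270, 0, 69], "turn": [0, 0, 0], "jaw": 139}
    - {"linear": [-270, 0, 70], "turn": [0, 0, 0], "jaw": 139}
    - {"linear": [-270, 0, 70], "turn": [0, 0, 0], "jaw": 139}

```text
time: 18.0
position: [0.5021, -0.1205, 0.0862]
ee_rot: [180.0, 0.0, 86.1]
ft_force: [-3.6, 1.2, 6.5]
finger_gap: 0.0396
grip_force: 2.5
```

Emit:
jog_arm:
  increments:
    - {"linear": [-2, 0, 0], "turn": [0, 0, 0], "jaw": 139}
    - {"linear": [-5, 0, 0], "turn": [0, 0, 0], "jaw": 139}
    - {"linear": [-8, 0, 0], "turn": [0, 0, 0], "jaw": 139}
    - {"linear": [-10, 0, 0], "turn": [0, 0, 0], "jaw": 139}
    - {"linear": [-11, 0, 0], "turn": [0, 0, 0], "jaw": 139}
    - {"linear": [-12, 0, 0], "turn": [0, 0, 0], "jaw": 139}
    - {"linear": [-12, 0, 0], "turn": [0, 0, 0], "jaw": 139}
    - {"linear": [-12, 0, 0], "turn": [0, 0, 0], "jaw": 139}

```text
time: 19.0
position: [0.5011, -0.1329, 0.0862]
ee_rot: [180.0, 0.0, 86.1]
ft_force: [-4.7, 0.8, 5.8]
finger_gap: 0.0399
grip_force: 3.0
```

Emit:
jog_arm:
  increments:
    - {"linear": [0, 0, -5], "turn": [0, 0, 0], "jaw": 139}
    - {"linear": [0, 0, -30], "turn": [0, 0, 0], "jaw": 139}
    - {"linear": [50, 0, -70], "turn": [0, 0, 0], "jaw": 139}
    - {"linear": [110, 0, -70], "turn": [0, 0, 0], "jaw": 139}
    - {"linear": [170, 0, -70], "turn": [0, 0, 0], "jaw": 139}
    - {"linear": [230, 0, -70], "turn": [0, 0, 0], "jaw": 139}
    - {"linear": [280, 0, -70], "turn": [0, 0, 0], "jaw": 139}
    - {"linear": [280, 0, -70], "turn": [0, 0, 0], "jaw": 139}
    - {"linear": [280, 0, -70], "turn": [0, 0, 0], "jaw": 139}

```text
time: 20.12
position: [0.5205, 0.146, 0.1551]
ee_rot: [180.0, 0.0, 86.1]
ft_force: [0.1, -0.1, -0.1]
finger_gap: 0.0401
grip_force: 0.0
```

```bash
python3 look.py -.131 s4.png
```

```text
[ 0.4987 -0.1312 -0.0712] 0.167
[ 0.5337 -0.1596 -0.2918] 0.349
[ 0.4992 -0.1315 -0.0369] 0.536
[0.52061902 0.14498541 0.1551968 ] 20.225
```

View pics/s4.png

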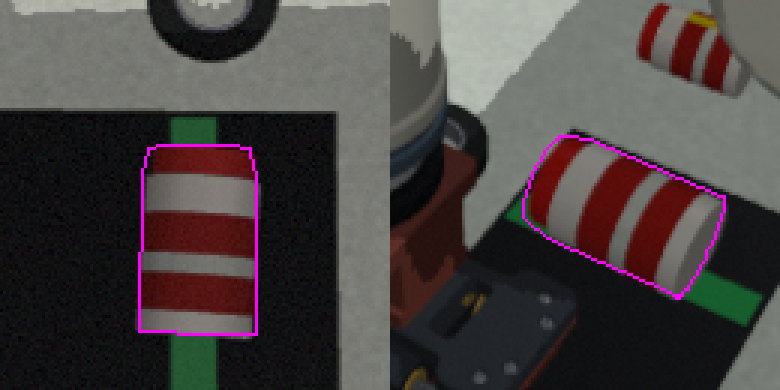

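The jar (top crop (198,240)) is centred over the green band at (0.499, -0.131), straight along it, at rest, and the arm is clear. Handing in.

```bash
python3 -c "
from h import *
print(order.hand_in())"
```

```text
the job is handed in; nothing more can be done
None
```

I rolled the jar about 92 mm onto the green band in six fingertip strokes and handed the job in at about 20 s: by the last top-camera fit it is within about 1 mm of the band's centre line and 0.05 rad of its direction, but the hand-in gave no verdict back.

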